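# Find and release the latched lamp key

### The job

One of the four lamp keys on the viewing cabinet's selector console has been left latched down. With shut fingertips tap all four keys lightly, one after the other from left to right as seen from the robot, to feel which one sits low and does not give, without clicking any of them over; then press that key right down so that it releases, and let it rise: all four keys must stand up. Pick nothing up, and leave the things on and around the console where they stand.

Things in the scene. Friction and masses are not known exactly. Their poses are not given: they have to be found in the camera images.
- keybox: lamp selector console, white sheet metal, 150 (x) by 270 (y) mm, fixed, level dark deck 62 mm above the bench. Origin: centre of the underside; x points away from the robot (within 0.4 rad of world x), y left along the key row. Four identical keys in a row at x = -25 mm, y = 63, 21, -21, -63 mm, each in a black bezel 32 mm square, 2.5 mm high. A linen tester and a tile stand near the deck's ends.
- key1: key 1: grey square key cap, 24 by 24 mm, all four alike; origin: centre of its flat top face, z up, moving with the key. The top is 14 mm above the deck (76 mm above the bench) when up, 10 mm above the deck when latched, 6 mm at the stop. The number does not tell the place in the row: the places change from run to run.
- travel1 (a joint): how far key 1 is down, m: 0 up, 0.004 latched, 0.008 at the stop. Push-push switch. An up key starts to give at 3 N (4 to 7 N farther down) and springs back; pushed over 5.5 mm it counts as clicked over, and at about 6 mm it latches. A latched key gives under 1 mm up to 5 N; pressed on beyond about 6 mm of travel (over 7 N; best to the stop) and let go, it rises to 0 by itself.
- key2: key 2: grey square key cap, 24 by 24 mm, all four alike; origin: centre of its flat top face, z up, moving with the key. The top is 14 mm above the deck (76 mm above the bench) when up, 10 mm above the deck when latched, 6 mm at the stop. The number does not tell the place in the row: the places change from run to run.
- travel2 (a joint): how far key 2 is down, m: 0 up, 0.004 latched, 0.008 at the stop. Push-push switch. An up key starts to give at 3 N (4 to 7 N farther down) and springs back; pushed over 5.5 mm it counts as clicked over, and at about 6 mm it latches. A latched key gives under 1 mm up to 5 N; pressed on beyond about 6 mm of travel (over 7 N; best to the stop) and let go, it rises to 0 by itself.
- key3: key 3: grey square key cap, 24 by 24 mm, all four alike; origin: centre of its flat top face, z up, moving with the key. The top is 14 mm above the deck (76 mm above the bench) when up, 10 mm above the deck when latched, 6 mm at the stop. The number does not tell the place in the row: the places change from run to run.
- travel3 (a joint): how far key 3 is down, m: 0 up, 0.004 latched, 0.008 at the stop. Push-push switch. An up key starts to give at 3 N (4 to 7 N farther down) and springs back; pushed over 5.5 mm it counts as clicked over, and at about 6 mm it latches. A latched key gives under 1 mm up to 5 N; pressed on beyond about 6 mm of travel (over 7 N; best to the stop) and let go, it rises to 0 by itself.
- key4: key 4: grey square key cap, 24 by 24 mm, all four alike; origin: centre of its flat top face, z up, moving with the key. The top is 14 mm above the deck (76 mm above the bench) when up, 10 mm above the deck when latched, 6 mm at the stop. The number does not tell the place in the row: the places change from run to run.
- travel4 (a joint): how far key 4 is down, m: 0 up, 0.004 latched, 0.008 at the stop. Push-push switch. An up key starts to give at 3 N (4 to 7 N farther down) and springs back; pushed over 5.5 mm it counts as clicked over, and at about 6 mm it latches. A latched key gives under 1 mm up to 5 N; pressed on beyond about 6 mm of travel (over 7 N; best to the stop) and let go, it rises to 0 by itself.
- linen_tester: bystander: folding linen magnifier of steel standing open on the left end of the console's deck, 30 by 30 mm, 33 mm high; origin at its underside
- white_tile: bystander: white reference tile in a black round holder, 34 mm across, 10 mm high, on the right end of the deck; origin at its underside
- wash_bottle: bystander: white wash bottle with blue cap and bent spout, 64 mm across, 177 mm high, on the bench left of the console; origin at its underside
- tweezers: bystander: steel tweezers, 135 mm long, 7 mm high, lying on the bench between console and robot; origin at the middle of the underside
- amber_bottle: bystander: amber glass bottle, 52 mm across, 100 mm high, on the bench right of the console; origin at its underside
- petri_dish: bystander: glass dish, 90 mm across, 14 mm high, on the bench right of the console; origin at its underside
- beaker: bystander: glass beaker, 68 mm across, 92 mm high, on the bench behind the console; origin at its underside

How it is judged:
On the way, in this order (a step that is already met when the one before it is completed fails the run):
1. the leftmost key is tapped (((y of key1 in the frame of keybox between 0.045 and 0.08 m and contact force between the fingers and key1 above 0.5 N) or (y of key2 in the frame of keybox between 0.045 and 0.08 m and contact force between the fingers and key2 above 0.5 N) or (y of key3 in the frame of keybox between 0.045 and 0.08 m and contact force between the fingers and key3 above 0.5 N) or (y of key4 in the frame of keybox between 0.045 and 0.08 m and contact force between the fingers and key4 above 0.5 N))), for 0.04 s.
2. the second key from the left is tapped (((y of key1 in the frame of keybox between 0.01 and 0.035 m and contact force between the fingers and key1 above 0.5 N) or (y of key2 in the frame of keybox between 0.01 and 0.035 m and contact force between the fingers and key2 above 0.5 N) or (y of key3 in the frame of keybox between 0.01 and 0.035 m and contact force between the fingers and key3 above 0.5 N) or (y of key4 in the frame of keybox between 0.01 and 0.035 m and contact force between the fingers and key4 above 0.5 N))), for 0.04 s.
3. the third key from the left is tapped (((y of key1 in the frame of keybox between -0.035 and -0.01 m and contact force between the fingers and key1 above 0.5 N) or (y of key2 in the frame of keybox between -0.035 and -0.01 m and contact force between the fingers and key2 above 0.5 N) or (y of key3 in the frame of keybox between -0.035 and -0.01 m and contact force between the fingers and key3 above 0.5 N) or (y of key4 in the frame of keybox between -0.035 and -0.01 m and contact force between the fingers and key4 above 0.5 N))), for 0.04 s.
4. the rightmost key is tapped (((y of key1 in the frame of keybox between -0.08 and -0.045 m and contact force between the fingers and key1 above 0.5 N) or (y of key2 in the frame of keybox between -0.08 and -0.045 m and contact force between the fingers and key2 above 0.5 N) or (y of key3 in the frame of keybox between -0.08 and -0.045 m and contact force between the fingers and key3 above 0.5 N) or (y of key4 in the frame of keybox between -0.08 and -0.045 m and contact force between the fingers and key4 above 0.5 N))), for 0.04 s.
5. after all four were tapped, the latched key is pressed and released: all four keys are up (value of joint each of travel1, travel2, travel3, travel4 below 0.0012 m), for 0.2 s.
At the end, for the whole second after the job is handed in: all four keys are up (each less than 1.2 mm down) and the seven things on and around the console stand within 20 mm of where they were (all of step 5 and distance of each of linen_tester, white_tile, wash_bottle, tweezers, amber_bottle, petri_dish, beaker from where it was at the start of the episode below 0.02 m); the robot touches nothing.
It fails at once if a key that was up is clicked over (any key moves more than 5.5 mm from where it was at the start) (distance of any of key1, key2, key3, key4 from where it was at the start of the episode above 0.0055 m).
It fails at once if a thing on or around the console is lifted, carried or pushed more than 20 mm (distance of any of linen_tester, white_tile, wash_bottle, tweezers, amber_bottle, petri_dish, beaker from where it was at the start of the episode above 0.02 m).
It also fails if it takes over 45 s, if anything falls off the work surface, if the arm or the gripper's body presses on something with over 40 N, if the wrist force passes 120 N, or if a joint passes its speed limit or range.

### The arm

A 6-joint arm with a two-finger parallel gripper is mounted at the origin on the work surface. World frame = base frame: x ahead of the robot, y to its left, z up, the work surface at z = 0. Lengths are in m, angles in rad, forces in N, time in s.
With the tool pointing down it reaches from about 0.35 to 0.775 m from the base axis. Payload 5.5 kg.
Tool frame: the origin (TCP) lies on the centre line of the jaws, within the pads' length; the fingertips stand 11 mm ahead of it and the grasp point (between the pads) lies 8 mm behind it (env.tip_reach is the distance from the TCP to the fingertips, in m); z points along the fingers, x is the direction in which the jaws open and shut, and the axes are right-handed (so a half turn about z gives the same grasp; the last joint's range is limited). The gripper opens to 85 mm and grips with 20 to 120 N. Pads are 22 mm wide; open, the fingers measure 114 mm over their backs; the gripper's body (76 mm by 85 mm) begins 54 mm behind the grasp point. The pads swing forward as they close: fully open they stand 13 mm farther back than shut.
Start: joints at [1.192, 0.313, 0.046, 1.304, 0, 1.431], TCP at [0.136, 0.559, 0.242] pointing down, gripper open.
Joint ranges: [-2.76, 2.76], [-0.86, 1.69], [-1.03, 1.26], [-2.2, 2.34], [-1.47, 1.5], [-3.14, 3.14]. Speed limits (rad/s): [2.57, 2.57, 3.14, 3.14, 3.14, 3.14].

### API

Orientations are given as a unit quaternion [w, x, y, z].
In Python, from workcell import env gives the robot as it stands.
- The arm moves only by the tool carry_out, never from a script. Its argument "moves" is one flat list of numbers, 7 for each row, row after row: the gripper command: -1 is shut, 1 is fully open, values between are in proportion, then the shift along the tool's x, y, z in m, then the turn, a rotation vector about the tool's x, y, z in degrees. A call has exactly 5 rows; each row shifts and turns the pose as measured when the row begins, along the tool's axes as they then stand; what a row does not reach is not made up. A row lasts 1/8 s, in which the tool goes at most 62.5 mm and 10.7 degrees, less where a joint would pass 70% of its speed; a pose out of reach is approached as far as the arm can. A call is refused whole if a number of a shift passes 0.0625 or a number of a turn 10.7, either way. A call with a gripper value outside its range is refused whole. The fingers move at their own pace and stop on an object; "squeeze" is the grip in N (left out, the last holds). Time passes only in rows, so rows that do not move let the fingers close, or fill a call up. It gives the time, the measured TCP pose, the force and the opening at its end, in the units of the state.
- env.get_state(): the state, without advancing time (a new reading comes with each control period).
- env.read_camera(name): name is "scene" or "top"; returns the picture (384x512x3 uint8, red, green, blue); there is no depth.
- env.calibration(name): a dict with "camera_matrix" (3x3 intrinsics, pixels), "rvec" (rotation vector, rad) and "tvec" (3), from world to camera coordinates, as OpenCV has them. Camera axes: x right, y down, z forward; pixel columns grow to the right and rows downward; lengths in m; the calibration is good to about 2 mm. A picture is of the moment at which its call begins. calibration takes no time and is no camera call.
- env.hand_in(): hands the job in, once; it reports no verdict.
The state is a dict: "clock": time; "joint_pos": joint angles; "qvel": joint speeds; "tau": joint torques, N m; "tcp_pos": TCP position; "orientation": TCP orientation; "wrist_force": force on the tool from outside, world axes, zero at the start; "ft_torque": the same for the moment, N m; "finger_gap": finger opening in m.
Only numpy, scipy, OpenCV 4.12 (cv2) and the standard library are available. Lean on these libraries where they do the work, as an engineer would, in place of code of your own. Each camera call takes 0.05 s, during which the arm holds its last target. There are 200 camera calls.

## Working session

There is one attempt and no reset: what is moved stays moved. The work goes in short steps, Python scripts to look and compute and a tool call to move; the robot and the scene stay as the last step left them, time stands still between calls to the robot, and variables do not carry over. Pictures are saved under pics/ and viewed, about 8 in all and at most 12, crops included, and the job is handed in when it is done.

Besides the shell and the picture viewer there is one more tool, called after "Request:" in YAML: its name, and indented under it one key for each argument. carry_out: Moves the arm, as the interface text tells. Its arguments: {"type":"object","properties":{"moves":{"type":"array"},"squeeze":{"type":"number"}},"required":["moves"]}

```bash
mkdir -p pics
python3 - <<'E'
from workcell import env
import cv2
for n in("scene","top"):
    im=env.read_camera(n); cv2.imwrite(f"pics/{n}0.png",im[:,:,::-1])
s=env.get_state();print(s,env.tip_reach)
for n in("scene","top"):print(env.calibration(n))
E
```

```text
{'clock': 0.1, 'joint_pos': array([ 1.19238583e+00,  3.13906070e-01,  4.51106044e-02,  1.30362578e+00,
       -3.77372789e-06,  1.43122387e+00]), 'qvel': array([-6.43253888e-04, -3.65962053e-03,  1.92060367e-03, -1.09064630e-03,
       -1.59856716e-05, -3.29018495e-06]), 'tau': array([ 2.11194514e-03, -4.81727135e+01,  2.99243009e+01,  1.28182996e-02,
       -7.53537870e-05, -8.60515392e-07]), 'tcp_pos': array([0.13586088, 0.55826622, 0.24151635]), 'orientation': array([ 4.09836261e-04,  7.86311958e-01,  6.17829139e-01, -7.01520888e-04]), 'wrist_force': array([-0.63192952, -0.05794119,  0.24150468]), 'ft_torque': array([-0.02443045, -0.02239348, -0.01462378]), 'finger_gap': 0.08545721507637642} 0.011
{'camera_matrix': array([[354.71198764,   0.        , 255.25316202],
       [  0.        , 354.71198764, 191.57272592],
       [  0.        ,   0.        ,   1.        ]]), 'rvec': array([ 2.02941054,  0.99895453, -0.48532219]), 'tvec': array([-0.36283681, -0.18341581,  1.27934778])}
{'camera_matrix': array([[419.84230202,   0.        , 254.02350186],
       [  0.        , 419.84230202, 197.83399744],
       [  0.        ,   0.        ,   1.        ]]), 'rvec': array([ 2.16940621, -2.1516275 ,  0.09883594]), 'tvec': array([0.04517986, 0.56491522, 0.86343604])}
```

View pics/top0.png

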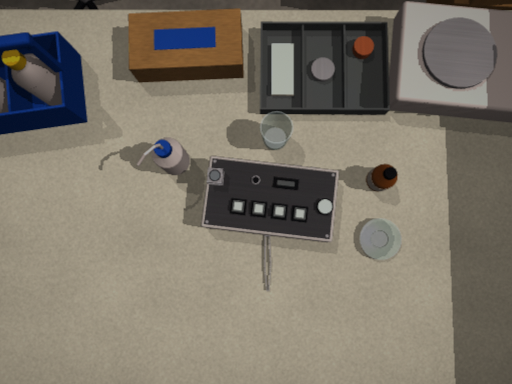

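View pics/scene0.png

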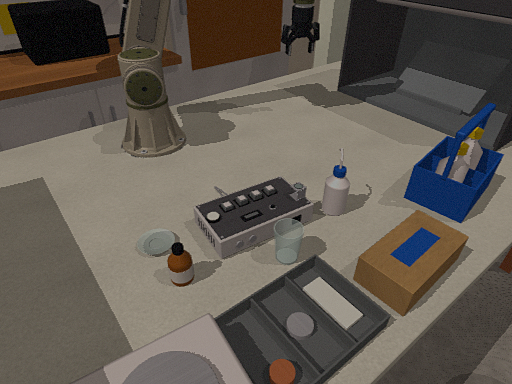

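The top view shows the console at about (270,198). The four keys lie from (238,206) to (300,213), the tester is at (215,176), the tile at (325,207) and the wash bottle at (172,155). In the scene view the keys are at roughly (227–270, 190–207).

```bash
cat > h.py <<'E'
import numpy as np,cv2
from workcell import env
from scipy.spatial.transform import Rotation as R
def ray(n,uv,z):
    c=env.calibration(n);Rm=cv2.Rodrigues(c["rvec"])[0];C=-Rm.T@c["tvec"].ravel()
    d=Rm.T@np.linalg.inv(c["camera_matrix"])@np.array([uv[0],uv[1],1.]);return C+d*(z-C[2])/d[2]
def rot():
    q=env.get_state()["orientation"];return R.from_quat([q[1],q[2],q[3],q[0]])
E
python3 - <<'E'
from h import *
for n,(x0,x1,y0,y1) in {"top":(228,312,198,222),"scene":(215,280,180,215)}.items():
    im=cv2.imread(f"pics/{n}0.png");g=cv2.cvtColor(im,6)
    m=np.zeros_like(g);m[y0:y1,x0:x1]=g[y0:y1,x0:x1]>110
    k,_,st,ce=cv2.connectedComponentsWithStats(m)
    for i in range(1,k):
        if st[i,4]>15: print(n,st[i],ce[i].round(1),ray(n,ce[i],.076).round(4),ray(n,ce[i],.072)[:2].round(4))
for nm,uv,z in[("tester",(215,176),.08),("tile",(325,207),.072),("wash",(172,155),.08),("amber",(383,177),.08),("TL",(212,158),.062),("TR",(338,169),.062),("BL",(204,229),.062),("BR",(332,240),.062)]:print(nm,ray("top",uv,z).round(3))
a=cv2.imread("pics/top0.png")[150:250,190:350];b=cv2.imread("pics/scene0.png")[165:255,185:345]
cv2.imwrite("pics/c.png",np.vstack([cv2.resize(a,(480,300),interpolation=2),cv2.resize(b,(480,270),interpolation=2)]))
E
```

```text
top [233 202  10   9  69] [237.6 205.6] [0.5437 0.0821 0.076 ] [0.544  0.0823]
top [254 204   9   9  71] [258.1 208.1] [0.5389 0.0407 0.076 ] [0.5392 0.0407]
top [275 207   9   9  70] [279.  210.6] [ 0.5342 -0.0012  0.076 ] [ 0.5345 -0.0014]
top [296 209   9   9  70] [299.6 213.1] [ 0.5296 -0.0426  0.076 ] [ 0.5299 -0.043 ]
scene [215 180  53  15 444] [235.5 184.6] [0.4826 0.0172 0.076 ] [0.478  0.0203]
scene [266 185   7   5  23] [269. 187.] [0.5445 0.0812 0.076 ] [0.5404 0.0848]
scene [215 189   6  10  36] [216.7 194.3] [ 0.4883 -0.0455  0.076 ] [ 0.4838 -0.0428]
scene [252 190   8   5  29] [255.6 192.1] [0.5406 0.0394 0.076 ] [0.5364 0.0427]
scene [238 195   8   5  25] [241.2 197.1] [ 0.5354 -0.0025  0.076 ] [5.312e-01 5.000e-04]
scene [223 201   8   6  30] [226.5 203.8] [ 0.5353 -0.0472  0.076 ] [ 0.5311 -0.0446]
tester [0.603 0.128 0.08 ]
tile [ 0.543 -0.094  0.072]
wash [0.646 0.217 0.08 ]
amber [ 0.603 -0.21   0.08 ]
TL [0.644 0.137 0.062]
TR [ 0.622 -0.123  0.062]
BL [0.496 0.151 0.062]
BR [ 0.476 -0.109  0.062]
```

View pics/c.png

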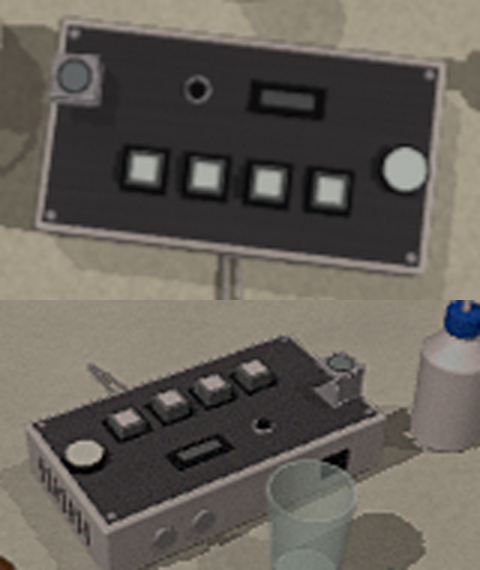

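The keys are at about (.544,.082), (.539,.041), (.534,-.001) and (.530,-.043), and the row is yawed about -0.11 rad. The tester is behind and to the left, and the tile is at the right. In the scene view the rightmost key looks slightly low, so I'll shut the fingers and approach at height to check it by touch.

Request:
carry_out:
  moves: [-1, -0.035, 0.048, 0, 0, 0, 0, -1, -0.035, 0.048, 0, 0, 0, 0, -1, -0.035, 0.048, 0, 0, 0, 0, -1, -0.035, 0.048, 0, 0, 0, 0, -1, -0.035, 0.048, 0, 0, 0, 0]
  squeeze: 30

```text
clock: 0.72
tcp_pos: [0.3302, 0.3284, 0.2389]
orientation: [0.001, 0.783, 0.622, -0.002]
wrist_force: [0.1, -0.1, -1.9]
finger_gap: -0.0
```

Request:
carry_out:
  moves: [-1, -0.035, 0.048, 0, 0, 0, 0, -1, -0.035, 0.048, 0, 0, 0, 0, -1, -0.035, 0.048, 0, 0, 0, 0, -1, -0.035, 0.048, 0.02, 0, 0, 0, -1, 0, 0, 0, 0, 0, -7]

```text
clock: 1.35
tcp_pos: [0.4901, 0.1395, 0.218]
orientation: [0.001, 0.745, 0.667, -0.002]
wrist_force: [-1.3, 0.8, 0.3]
finger_gap: -0.0
```

```bash
cat > t.py <<'E'
from h import *
import sys
K=np.array([[.5438,.0821],[.539,.0407],[.5342,-.0012],[.5297,-.0428]])
s=env.get_state();p=s["tcp_pos"];r=rot();M=r.as_matrix()
print(s["clock"],p.round(4),s["wrist_force"].round(2),s["finger_gap"].round(4))
print("x axis deg",np.degrees(np.arctan2(M[1,0],M[0,0])),"tilt z",M[:,2].round(4))
for k in K:print((M.T@(np.append(k,.093)-p)).round(4))
E
python3 t.py
```

```text
Traceback (most recent call last):
  File "t.py", line 5, in <module>
    print(s["clock"],p.round(4),s["wrist_force"].round(2),s["finger_gap"].round(4))
                                                          ^^^^^^^^^^^^^^^^^^^^^
AttributeError: 'float' object has no attribute 'round'
```

```bash
sed -i 's/,s\["finger_gap"\].round(4)//' t.py; python3 t.py
```

```text
1.35 [0.4901 0.1395 0.218 ] [-1.26  0.76  0.33]
x axis deg 83.70737707285014 tilt z [-0.002  -0.0036 -1.    ]
[-0.0507  0.0599  0.1251]
[-0.0924  0.0597  0.1252]
[-0.1346  0.0595  0.1254]
[-0.1764  0.0596  0.1255]
```

Request:
carry_out:
  moves: [-1, -0.025, 0.03, 0, 0, 0, 0, -1, -0.026, 0.03, 0.02, 0, 0, 0, -1, 0, 0, 0.04, 0, 0, 0, -1, 0, 0, 0.03, 0, 0, 0, -1, 0, 0, 0, 0, 0, 0]

```text
clock: 1.98
tcp_pos: [0.5453, 0.078, 0.1238]
orientation: [-0.0, 0.746, 0.666, -0.003]
wrist_force: [-0.8, -0.2, 1.1]
finger_gap: -0.0002
```

```bash
python3 t.py
```

```text
1.975 [0.5453 0.078  0.1238] [-0.83 -0.16  1.05]
x axis deg 83.57099941971488 tilt z [-0.005  -0.0034 -1.    ]
[ 0.004  -0.0018  0.0308]
[-0.0377 -0.002   0.0309]
[-0.0798 -0.0021  0.0311]
[-0.1217 -0.0019  0.0313]
```

Request:
carry_out:
  moves: [-1, 0.004, -0.002, 0.02, 0, 0, 0, -1, 0, 0, 0.009, 0, 0, 0, -1, 0, 0, 0, 0, 0, 0, -1, 0, 0, 0.002, 0, 0, 0, -1, 0, 0, 0, 0, 0, 0]

```text
clock: 2.6
tcp_pos: [0.5465, 0.0825, 0.0972]
orientation: [0.002, 0.745, 0.667, -0.001]
wrist_force: [-0.0, -0.5, 1.0]
finger_gap: 0.0002
```

```bash
python3 t.py
```

```text
2.6 [0.5465 0.0825 0.0972] [-0.02 -0.47  0.97]
x axis deg 83.61518652098391 tilt z [ 0.0014 -0.0034 -1.    ]
[-0.0007 -0.0026  0.0041]
[-0.0423 -0.0028  0.0043]
[-0.0845 -0.0029  0.0044]
[-0.1263 -0.0027  0.0046]
```

Request:
carry_out:
  moves: [-1, 0, -0.002, 0.005, 0, 0, 0, -1, 0, 0, 0.002, 0, 0, 0, -1, 0, 0, 0, 0, 0, 0, -1, 0, 0, 0, 0, 0, 0, -1, 0, 0, 0, 0, 0, 0]

```text
clock: 3.22
tcp_pos: [0.5448, 0.0826, 0.0904]
orientation: [0.002, 0.745, 0.667, -0.0]
wrist_force: [-1.2, -0.5, 0.5]
finger_gap: -0.0001
```

Request:
carry_out:
  moves: [-1, 0, 0, 0.002, 0, 0, 0, -1, 0, 0, 0, 0, 0, 0, -1, 0, 0, 0, 0, 0, 0, -1, 0, 0, 0, 0, 0, 0, -1, 0, 0, 0, 0, 0, 0]

```text
clock: 3.85
tcp_pos: [0.5449, 0.0826, 0.0883]
orientation: [0.002, 0.745, 0.667, -0.0]
wrist_force: [-0.9, 0.1, 0.4]
finger_gap: -0.0003
```

```bash
python3 t.py
```

```text
3.85 [0.5449 0.0826 0.0883] [-0.88  0.07  0.36]
x axis deg 83.6070686695189 tilt z [ 0.0026 -0.0034 -1.    ]
[-0.0006 -0.001  -0.0047]
[-0.0423 -0.0012 -0.0046]
[-0.0845 -0.0013 -0.0044]
[-0.1263 -0.0011 -0.0043]
```

Request:
carry_out:
  moves: [-1, 0, 0, 0.002, 0, 0, 0, -1, 0, 0, 0, 0, 0, 0, -1, 0, 0, 0, 0, 0, 0, -1, 0, 0, 0, 0, 0, 0, -1, 0, 0, 0, 0, 0, 0]

```text
clock: 4.47
tcp_pos: [0.5451, 0.0826, 0.0871]
orientation: [0.003, 0.745, 0.667, 0.0]
wrist_force: [0.0, -1.0, 1.9]
finger_gap: -0.0001
```

Request:
carry_out:
  moves: [-1, 0, 0, 0.0015, 0, 0, 0, -1, 0, 0, 0, 0, 0, 0, -1, 0, 0, 0, 0, 0, 0, -1, 0, 0, 0, 0, 0, 0, -1, 0, 0, 0, 0, 0, 0]

```text
clock: 5.1
tcp_pos: [0.5452, 0.0826, 0.0859]
orientation: [0.003, 0.745, 0.667, 0.0]
wrist_force: [-0.7, -0.2, 4.0]
finger_gap: -0.0001
```

The leftmost key gives about 1 mm at 4 N, so it is up. Next key.

Request:
carry_out:
  moves: [-1, 0, 0, -0.01, 0, 0, 0, -1, -0.021, 0, 0, 0, 0, 0, -1, -0.021, 0, 0, 0, 0, 0, -1, 0, 0, 0, 0, 0, 0, -1, 0, 0, 0, 0, 0, 0]

```text
clock: 5.72
tcp_pos: [0.5411, 0.0406, 0.0972]
orientation: [0.003, 0.745, 0.667, 0.001]
wrist_force: [0.4, 0.3, -0.3]
finger_gap: -0.0002
```

```bash
python3 t.py
```

```text
5.725 [0.5411 0.0406 0.0972] [ 0.37  0.31 -0.25]
x axis deg 83.6602079015569 tilt z [ 0.0047 -0.003  -1.    ]
[ 0.0416 -0.0019  0.004 ]
[-0.0001 -0.0021  0.0041]
[-0.0423 -0.0023  0.0042]
[-0.0841 -0.0021  0.0044]
```

Request:
carry_out:
  moves: [-1, 0, -0.002, 0.006, 0, 0, 0, -1, 0, 0, 0, 0, 0, 0, -1, 0, 0, 0.003, 0, 0, 0, -1, 0, 0, 0, 0, 0, 0, -1, 0, 0, 0, 0, 0, 0]

```text
clock: 6.35
tcp_pos: [0.539, 0.0425, 0.0873]
orientation: [0.002, 0.744, 0.668, 0.001]
wrist_force: [0.2, 0.2, 0.3]
finger_gap: -0.0002
```

Request:
carry_out:
  moves: [-1, 0, 0, 0.0015, 0, 0, 0, -1, 0, 0, 0, 0, 0, 0, -1, 0, 0, 0, 0, 0, 0, -1, 0, 0, 0, 0, 0, 0, -1, 0, 0, 0, 0, 0, 0]

```text
clock: 6.98
tcp_pos: [0.539, 0.0425, 0.0868]
orientation: [0.003, 0.744, 0.668, 0.001]
wrist_force: [-1.9, 0.6, 3.2]
finger_gap: -0.0
```

Request:
carry_out:
  moves: [-1, 0, 0, 0.0015, 0, 0, 0, -1, 0, 0, 0, 0, 0, 0, -1, 0, 0, 0, 0, 0, 0, -1, 0, 0, 0, 0, 0, 0, -1, 0, 0, 0, 0, 0, 0]

```text
clock: 7.6
tcp_pos: [0.539, 0.0425, 0.0854]
orientation: [0.003, 0.744, 0.668, 0.001]
wrist_force: [-1.3, 0.2, 4.2]
finger_gap: -0.0002
```

Request:
carry_out:
  moves: [-1, 0, 0, -0.01, 0, 0, 0, -1, -0.021, 0, 0, 0, 0, 0, -1, -0.022, 0, 0, 0, 0, 0, -1, 0, 0, 0, 0, 0, 0, -1, 0, 0, 0, 0, 0, 0]

```text
clock: 8.22
tcp_pos: [0.5353, -0.0008, 0.0967]
orientation: [0.003, 0.744, 0.668, 0.002]
wrist_force: [-0.1, -0.4, 0.3]
finger_gap: -0.0001
```

```bash
python3 t.py
```

```text
8.225 [ 0.5353 -0.0008  0.0967] [-0.06 -0.35  0.32]
x axis deg 83.82737961437421 tilt z [ 0.0066 -0.0025 -1.    ]
[ 0.0833 -0.0005  0.0036]
[ 0.0416 -0.0008  0.0036]
[-0.0005 -0.0011  0.0037]
[-0.0424 -0.0011  0.0038]
```

The second key also gives, 1.4 mm further at 4.2 N. Third key now.

Request:
carry_out:
  moves: [-1, 0, -0.001, 0.006, 0, 0, 0, -1, 0, 0, 0, 0, 0, 0, -1, 0, 0, 0.003, 0, 0, 0, -1, 0, 0, 0, 0, 0, 0, -1, 0, 0, 0, 0, 0, 0]

```text
clock: 8.85
tcp_pos: [0.5344, 0.0009, 0.0872]
orientation: [0.003, 0.743, 0.669, 0.002]
wrist_force: [0.3, -0.9, 0.4]
finger_gap: -0.0002
```

Request:
carry_out:
  moves: [-1, 0, 0, 0.0015, 0, 0, 0, -1, 0, 0, 0, 0, 0, 0, -1, 0, 0, 0, 0, 0, 0, -1, 0, 0, 0, 0, 0, 0, -1, 0, 0, 0, 0, 0, 0]

```text
clock: 9.48
tcp_pos: [0.5344, 0.0009, 0.0864]
orientation: [0.003, 0.743, 0.669, 0.002]
wrist_force: [-0.6, 0.1, 3.0]
finger_gap: -0.0002
```

Request:
carry_out:
  moves: [-1, 0, 0, 0.0015, 0, 0, 0, -1, 0, 0, 0, 0, 0, 0, -1, 0, 0, 0, 0, 0, 0, -1, 0, 0, 0, 0, 0, 0, -1, 0, 0, 0, 0, 0, 0]

```text
clock: 10.1
tcp_pos: [0.5344, 0.0009, 0.0851]
orientation: [0.003, 0.743, 0.669, 0.002]
wrist_force: [-0.6, 0.5, 4.3]
finger_gap: 0.0001
```

The third key gives as well, 1.3 mm at 4.3 N. Fourth key next.

Request:
carry_out:
  moves: [-1, 0, 0, -0.01, 0, 0, 0, -1, -0.021, 0, 0, 0, 0, 0, -1, -0.022, 0, 0, 0, 0, 0, -1, 0, 0, 0, 0, 0, 0, -1, 0, 0, 0, 0, 0, 0]

```text
clock: 10.72
tcp_pos: [0.5305, -0.0422, 0.0961]
orientation: [0.003, 0.743, 0.669, 0.002]
wrist_force: [0.6, 0.5, -0.8]
finger_gap: -0.0003
```

```bash
python3 t.py
```

```text
10.725 [ 0.5305 -0.0422  0.0961] [ 0.61  0.46 -0.84]
x axis deg 84.01185933252631 tilt z [ 0.008 -0.002 -1.   ]
[0.125  0.0002 0.003 ]
[ 0.0833 -0.0002  0.003 ]
[ 0.0412 -0.0006  0.003 ]
[-0.0007 -0.0008  0.0031]
```

Request:
carry_out:
  moves: [-1, -0.001, 0, 0.006, 0, 0, 0, -1, 0, 0, 0, 0, 0, 0, -1, 0, 0, 0.002, 0, 0, 0, -1, 0, 0, 0, 0, 0, 0, -1, 0, 0, 0, 0, 0, 0]

```text
clock: 11.35
tcp_pos: [0.5304, -0.0415, 0.0873]
orientation: [0.003, 0.742, 0.67, 0.002]
wrist_force: [-0.5, -0.3, 0.3]
finger_gap: -0.0003
```

Request:
carry_out:
  moves: [-1, 0, 0, 0.0015, 0, 0, 0, -1, 0, 0, 0, 0, 0, 0, -1, 0, 0, 0, 0, 0, 0, -1, 0, 0, 0, 0, 0, 0, -1, 0, 0, 0, 0, 0, 0]

```text
clock: 11.98
tcp_pos: [0.5305, -0.0416, 0.0859]
orientation: [0.003, 0.742, 0.67, 0.002]
wrist_force: [0.6, 0.1, -0.6]
finger_gap: -0.0
```

Request:
carry_out:
  moves: [-1, 0, 0, 0.0015, 0, 0, 0, -1, 0, 0, 0, 0, 0, 0, -1, 0, 0, 0, 0, 0, 0, -1, 0, 0, 0, 0, 0, 0, -1, 0, 0, 0, 0, 0, 0]

```text
clock: 12.6
tcp_pos: [0.5305, -0.0416, 0.0843]
orientation: [0.003, 0.742, 0.67, 0.002]
wrist_force: [0.0, -0.5, -1.3]
finger_gap: -0.0
```

There is no contact at 0.0843, where the other keys pushed back, so this key sits low. I'll keep going down to touch it.

Request:
carry_out:
  moves: [-1, 0, 0, 0.0015, 0, 0, 0, -1, 0, 0, 0, 0, 0, 0, -1, 0, 0, 0, 0, 0, 0, -1, 0, 0, 0, 0, 0, 0, -1, 0, 0, 0, 0, 0, 0]

```text
clock: 13.22
tcp_pos: [0.5307, -0.0416, 0.0831]
orientation: [0.003, 0.742, 0.67, 0.003]
wrist_force: [-1.2, 0.9, 0.8]
finger_gap: 0.0001
```

Request:
carry_out:
  moves: [-1, 0, 0, 0.001, 0, 0, 0, -1, 0, 0, 0, 0, 0, 0, -1, 0, 0, 0, 0, 0, 0, -1, 0, 0, 0, 0, 0, 0, -1, 0, 0, 0, 0, 0, 0]

```text
clock: 13.85
tcp_pos: [0.5307, -0.0416, 0.0829]
orientation: [0.004, 0.742, 0.67, 0.003]
wrist_force: [-0.5, -0.0, 4.2]
finger_gap: 0.0002
```

The rightmost key is firm: 4.2 N for about 0.2 mm of give, at 10 mm above the deck. It is the latched one, so I'll press it right down and see.

Request:
carry_out:
  moves: [-1, 0, 0, 0.003, 0, 0, 0, -1, 0, 0, 0.003, 0, 0, 0, -1, 0, 0, 0.003, 0, 0, 0, -1, 0, 0, 0.002, 0, 0, 0, -1, 0, 0, 0, 0, 0, 0]

```text
clock: 14.48
tcp_pos: [0.5306, -0.0416, 0.0798]
orientation: [0.005, 0.742, 0.67, 0.003]
wrist_force: [-2.2, -0.6, 7.3]
finger_gap: 0.0
```

Request:
carry_out:
  moves: [-1, 0, 0, 0.003, 0, 0, 0, -1, 0, 0, 0.003, 0, 0, 0, -1, 0, 0, 0.002, 0, 0, 0, -1, 0, 0, 0, 0, 0, 0, -1, 0, 0, 0, 0, 0, 0]

```text
clock: 15.1
tcp_pos: [0.5306, -0.0416, 0.0804]
orientation: [0.008, 0.742, 0.67, 0.004]
wrist_force: [-2.4, 0.6, 5.5]
finger_gap: 0.0
```

Request:
carry_out:
  moves: [-1, 0, 0, 0.003, 0, 0, 0, -1, 0, 0, 0.004, 0, 0, 0, -1, 0, 0, 0.004, 0, 0, 0, -1, 0, 0, 0.004, 0, 0, 0, -1, 0, 0, 0.004, 0, 0, 0]

```text
clock: 15.72
tcp_pos: [0.5307, -0.0416, 0.0789]
orientation: [0.012, 0.742, 0.671, 0.006]
wrist_force: [-12.1, 2.4, 35.4]
finger_gap: -0.0004
```

At the stop: z = 0.0789 with 35 N. I'll let go, raise the tool clear and check.

Request:
carry_out:
  moves: [-1, 0, 0, -0.008, 0, 0, 0, -1, 0, 0, -0.01, 0, 0, 0, -1, 0, 0, -0.03, 0, 0, 0, -1, 0, 0, -0.05, 0, 0, 0, -1, 0, 0, -0.05, 0, 0, 0]

```text
clock: 16.35
tcp_pos: [0.5244, -0.0396, 0.2262]
orientation: [0.008, 0.742, 0.671, 0.004]
wrist_force: [1.7, -0.5, 1.3]
finger_gap: -0.0001
```

Request:
carry_out:
  moves: [-1, 0, -0.06, 0, 0, 0, 0, -1, 0, -0.06, 0, 0, 0, 0, -1, 0, -0.03, 0, 0, 0, 0, -1, 0, 0, 0, 0, 0, 0, -1, 0, 0, 0, 0, 0, 0]

```text
clock: 16.98
tcp_pos: [0.3779, -0.0258, 0.2273]
orientation: [0.013, 0.742, 0.671, 0.007]
wrist_force: [-0.3, 0.2, 0.9]
finger_gap: 0.0002
```

Run:
```python
from h import *
for n,(x0,x1,y0,y1) in {"top":(228,312,198,222),"scene":(218,280,183,213)}.items():
    im=env.read_camera(n)[:,:,::-1].copy();cv2.imwrite(f"pics/{n}1.png",im);g=cv2.cvtColor(im,6)
    m=np.zeros_like(g);m[y0:y1,x0:x1]=g[y0:y1,x0:x1]>110
    k,_,st,ce=cv2.connectedComponentsWithStats(m)
    for i in range(1,k):
        if 15<st[i,4]<90: print(n,st[i],ce[i].round(1),ray(n,ce[i],.076).round(4))
    d=cv2.absdiff(im,cv2.imread(f"pics/{n}0.png")).max(2);print((d>40).sum())
a=cv2.imread("pics/top1.png")[100:300,140:420];b=cv2.imread("pics/scene1.png")[120:295,115:375]
cv2.imwrite("pics/d.png",np.vstack([cv2.resize(a,(420,300),interpolation=2),cv2.resize(b,(420,283),interpolation=2)]))
print(env.get_state()["clock"],env.get_state()["wrist_force"])
```

```text
top [233 202  10   9  72] [237.6 205.7] [0.5435 0.0821 0.076 ]
top [254 204   9   9  75] [258.1 208.2] [0.5388 0.0407 0.076 ]
top [275 206   9  10  76] [279.1 210.6] [ 0.5342 -0.0014  0.076 ]
top [296 209   9   9  76] [299.9 213. ] [ 0.5298 -0.0431  0.076 ]
21631
scene [266 185   8   5  26] [269.3 187.1] [0.5454 0.0816 0.076 ]
scene [252 190   8   5  29] [255.6 192.1] [0.5406 0.0394 0.076 ]
scene [238 195   8   5  27] [241.4 197.2] [ 0.5359 -0.0022  0.076 ]
scene [223 200   8   6  30] [226.4 202.7] [ 0.5316 -0.0449  0.076 ]
11217
17.075 [ 0.4408065  -0.02782123  0.55081738]
```

View pics/d.png

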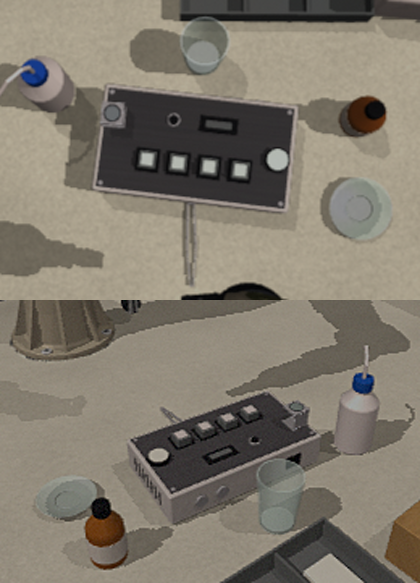

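The rightmost key has risen by 1.1 px in the scene view (row 203.8 to 202.7) and now lines up with the other three. The bystanders are where they were, and the arm is clear.

```bash
python3 -c "
from workcell import env
print(env.hand_in())"
```

```text
the job is handed in; nothing more can be done
None
```

I tapped all four keys from left to right with shut fingertips. The first three were up: each gave about 1–1.5 mm at 4.0–4.3 N. The rightmost sat about 4 mm lower and held firm at 4.2 N, so it was the latched one.

I pressed that key to its stop and let it rise. Two presses stopped short, ending at 5–7 N, before a third reached the stop at about 8 mm of travel and 35 N.

**Last checks:**
- **Keys:** In the scene picture, the rightmost key had risen about 1.1 px. It now lines up with the other three to within about half a pixel, so all four appear to be up. I judged this by picture only and did not tap the keys again.
- **Bystanders:** By eye, none of the seven things had moved; I did not measure their positions again.
- **Arm and time:** The arm was clear of everything, with the wrist force at noise level. I handed the job in at about 17 s, and no check failed.

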